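Lean the slide plate on its rest and charge its grease nipple

TASK

On the raised plywood stand, lean the aluminium plate, nipple side up, on the blue rest: its lower short edge down against the yellow lip, its back on the steel bar, straight and centred, and let go of it. Then take the red grease gun by its barrel, press its nozzle squarely onto the tilted brass nipple until the jaws snap over the head, keep pushing until the barrel has gone down more than half of its spring travel, and finish still holding it pushed in like that. Leave the other things where they are; mind the clear upright screen along the front edge of the bench and reach over it.

Things in the scene. Friction and masses are not known exactly. Their poses are not given: they have to be found in the camera images.
- riser: fixed stand on the bench, plywood top 320 (x) x 545 (y) mm, its top face 290 mm above the bench; origin under its middle at bench height. All the task's things are on it.
- weld_screen: fixed clear upright screen between robot and stand, solid though hardly visible: about 820 mm wide (x), 520 mm high, 6 mm thick (y); origin at its foot, in the middle. Only two small feet are easily seen. The arm must pass over its upper edge: forearm and wrist above 0.52 m where they cross it
- plate: loose aluminium plate, 110 (x) x 56 (y) x 12 mm (z), about 0.4 kg, at first flat, brass nipple up; origin at the centre of its underside, z out of the nipple side. Either short edge may go down. Nipple in the middle of the top face: 9 mm neck with a ball head 15 mm across, its top 37.5 mm from the underside
- nipple_head (a point): centre of the nipple's ball head, 30 mm above the plate's origin along its z; z is the nipple's axis, pointing outward
- rest: blue steel rest fixed to the stand, base 150 (x) x 62 (y) x 8 mm; origin under the centre of the base; its lip end is -x, its high end +x. Everything of it above the base is only 44 mm wide (y), so the plate overhangs it 6 mm on either side and fingers may pass there
- rest_bed: the rest's leaning plane: x up the slope, tilted 30 degrees from level, y across, z normal to it. Origin: where the plate's origin lies when it leans properly (edge on the lip, centred), 53.5 mm above the stand's top. Yellow lip: face at x = -55 mm, rising 8 mm above the plane; ledge from it to x = -33 mm; round steel bar under x = 33 mm; open in between
- gun: loose push-type grease gun, about 0.26 kg, standing on its nozzle; 109 mm high, round about z; origin at the centre of the mouth when the spring is out, z toward the top. Red smooth barrel 30 mm across from 36 to 104 mm above the origin (grip at about 75 mm); below it the steel nozzle: mouth 36 mm across outside, 26 mm inside for the first 4 mm, then a 19 mm bore
- nozzle_seat (a point): point on the nozzle's axis 12.5 mm inside its mouth, where the nipple head's centre lies when snapped in (mouth then 5.5 mm from the plate); z along the gun toward its top. Four spring jaws stand 6 mm inside the mouth; pushing them over the head takes about 6 N, then they draw the head in and keep it
- stroke (a joint): how far the barrel has been pushed down over the nozzle, m: 0 spring out, 0.014 fully in; spring about 8 N to begin with, 13 N half way, 18 N fully in
- flap_disc: red abrasive disc 105 mm across, 14 mm high, a loose bystander
- tape_roll: black roll of tape 55 mm across, 19 mm high, a loose bystander
- ceramic_cup_0: pink ceramic cup 19 mm across, 42 mm high, a loose bystander

How it is judged (in metres and radians):
On the way, in this order (a step that is already met when the one before it is completed fails the run):
1. the plate leans on the rest, lower edge at the lip, and has been let go (x of plate in the frame of rest_bed between -0.004 and 0.008 m and y of plate in the frame of rest_bed between -0.01 and 0.01 m and z of plate in the frame of rest_bed below 0.004 m and angle between the z axis of plate and the z axis of rest_bed, either way round below 0.08 rad and angle between the x axis of plate and the x axis of rest_bed, either way round below 0.15 rad and contact force between the arm and plate below 0.2 N and linear speed of plate below 0.02 m/s), for 0.2 s.
2. the gun's nozzle has snapped squarely onto the nipple (distance between nozzle_seat and nipple_head below 0.0035 m and angle between the z axis of nozzle_seat and the z axis of nipple_head, either way round below 0.14 rad), for 0.2 s.
At the end, for the whole second after the job is handed in: plate still leaning on the rest (edge within 10 mm of the lip, 12 mm of centred, back on ledge and bar, untouched); nipple head within 3.5 mm of the nozzle seat, axes within 8 degrees; fingers holding the gun, barrel pushed in over 6.5 of 14 mm, steady (all of step 2 and x of plate in the frame of rest_bed between -0.004 and 0.01 m and y of plate in the frame of rest_bed between -0.012 and 0.012 m and z of plate in the frame of rest_bed below 0.004 m and angle between the z axis of plate and the z axis of rest_bed, either way round below 0.08 rad and angle between the x axis of plate and the x axis of rest_bed, either way round below 0.17 rad and contact force between the arm and plate below 0.2 N and value of joint stroke above 0.0065 m and contact force between the fingers and gun above 2 N and linear speed of gun below 0.02 m/s); the arm keeps its last pose, push and grip.
It fails at once if a bystander was shifted by more than 25 mm (distance of any of flap_disc, tape_roll, ceramic_cup_0 from where it was at the start of the episode above 0.025 m).
It also fails if it takes over 67 s, if anything falls off the work surface, if the arm or the gripper's body presses on something with over 40 N, if the wrist force passes 120 N, or if a joint passes its speed limit or range.

ROBOT

A 6-joint arm with a two-finger parallel gripper is mounted at the origin on a cart in front of the work surface, level with it; the furniture and walls round the work are solid. World frame = base frame: x ahead of the robot, y to its left, z up, the work surface at z = 0. Lengths are in m, angles in degrees, forces in N, time in s.
With the tool pointing down it reaches from about 0.4 to 0.825 m from the base axis. Payload 7 kg.
Tool frame: the origin (TCP) lies on the centre line of the jaws, within the pads' length; the fingertips stand 11 mm ahead of it and the grasp point (between the pads) lies 8 mm behind it; z points along the fingers, y is the line along which they close (so a half turn about z gives the same grasp; the last joint's range is limited). The gripper opens to 88 mm and grips with 3 to 60 N. Pads are 19 mm wide; open, the fingers measure 130 mm over their backs; the gripper's body (78 mm by 193 mm) begins 47 mm behind the grasp point.
Start: joints at [91.679, 20.546, 0.682, 0, -70.136, -16.507], TCP at [0.173, 0.652, 0.238] pointing down, gripper open.
Joint ranges: [-176.03, 176.03], [-82.01, 121.73], [-58.28, 71.71], [-173.87, 95.51], [-174.79, -0.11], [-173.66, 173.66]. Speed limits (degrees/s): [136.94, 136.94, 172.46, 180, 180, 180].

INTERFACE

Orientations are given as [roll, pitch, yaw] about the fixed x, y, z axes, in that order (R = Rz(yaw) Ry(pitch) Rx(roll)).
In Python, from plant import r, capture, camera_model, job gives the robot as it stands.
- The arm moves only by the tool drive_tool, never from a script. Its argument "increments" is a list that holds one entry, the list of rows, each a list of 5 numbers: the gripper's target within -1 to 1 (fully open at 1, half-way at 0, shut at -1), then the shift along the tool's x, y, z scaled (see below), then the turn about the tool's z scaled (see below). In form: [[[gripper, tx, ty, tz, roll], ...]]. A call has 1 to 5 rows; each row is the pose to reach, as a shift and turn from the pose commanded when the call began, along the tool's axes at that moment, turning the shorter way round; what a row does not reach only later rows make up. The controller multiplies each number of a shift by 120 mm and each number of a turn by 360 degrees. A row lasts 1/8 s, in which the tool goes at most 62.5 mm and 10.7 degrees, less where a joint would pass 70% of its speed; a pose out of reach is approached as far as the arm can. A call with a number of a shift or a turn outside -1 to 1 is refused whole. A call with a gripper value outside its range is refused whole. The fingers move at their own pace and stop on an object; "squeeze" is the grip in N (left out, the last holds). Time passes only in rows, so rows that repeat a pose let the fingers close. It gives the time, the measured TCP pose, the force, the opening and the grip force at its end, in the units of the state.
- r.get_state(): the state, without advancing time (a new reading comes with each control period).
- capture(name): name is "scene" or "side" or "wrist"; returns the picture (420x560x3 uint8, red, green, blue); there is no depth.
- camera_model(name): a dict with "camera_matrix" (3x3 intrinsics, pixels), "rvec" (rotation vector, rad) and "tvec" (3), from world to camera coordinates, as OpenCV has them. Camera axes: x right, y down, z forward; pixel columns grow to the right and rows downward; lengths in m; the calibration is good to about 2 mm. A picture is of the moment at which its call begins: read the wrist's pose just before it. camera_model takes no time and is no camera call; for the wrist camera it gives the pose at the moment of the call.
- job.close_job(): hands the job in; it is judged then, once.
The state is a dict: "time_s": time; "joints": joint angles; "qd": joint speeds; "joint_torque": joint torques, N m; "tcp_pos": TCP position; "eef_rot": TCP orientation; "contact_force": force on the tool from outside, world axes, zero at the start; "moment": the same for the moment, N m; "gripper_width": finger opening in m; "gripper_force": force on a finger pad.
Only numpy, scipy, OpenCV 4.12 (cv2) and the standard library are available. Lean on these libraries where they do the work, as an engineer would, in place of code of your own. Each camera call takes 0.05 s, during which the arm holds its last target. There are 200 camera calls.

## Working session

There is one attempt and no reset: what is moved stays moved. The work goes in short steps, Python scripts to look and compute and a tool call to move; the robot and the scene stay as the last step left them, time stands still between calls to the robot, and variables do not carry over. Pictures are saved under pics/ and viewed, at most 14 in all, crops included, and the job is handed in when it is done.

Besides the shell and the picture viewer there is one more tool, called after "Call:" by a JSON object that holds its "name" and its "arguments", one argument or row to a line. drive_tool: Moves the arm, as the interface text tells. Its arguments: {"type":"object","properties":{"increments":{"type":"array"},"squeeze":{"type":"number"}},"required":["increments"]}

```bash
mkdir -p pics; ls
cat > h.py <<'E'
import numpy as np, cv2
from plant import r, capture, camera_model, job
from scipy.spatial.transform import Rotation as R
def cam(n):
    m=camera_model(n); K=np.array(m["camera_matrix"],float); Rm=cv2.Rodrigues(np.array(m["rvec"],float))[0]; t=np.array(m["tvec"],float).ravel()
    return K,Rm,t
def ray(c,u,v):
    K,Rm,t=c; d=Rm.T@np.linalg.solve(K,[u,v,1.0]); return -Rm.T@t,d
def onz(c,u,v,z):
    o,d=ray(c,u,v); return o+d*(z-o[2])/d[2]
def proj(c,p):
    K,Rm,t=c; q=K@(Rm@np.asarray(p,float)+t); return q[:2]/q[2]
def two(c1,p1,c2,p2):
    o1,d1=ray(c1,*p1);o2,d2=ray(c2,*p2)
    s=np.linalg.lstsq(np.c_[d1,-d2],o2-o1,rcond=None)[0]
    a=o1+s[0]*d1;b=o2+s[1]*d2; return (a+b)/2,np.linalg.norm(a-b)
def snap(n,f,crop=None,scale=1):
    c=cam(n); im=capture(n)[:,:,::-1].copy(); cv2.imwrite(f"pics/{f}_raw.png",im)
    return c,im
E
python3 - <<'E'
from h import *
print({k:np.round(v,3) for k,v in r.get_state().items()})
for n in ("scene","side","wrist"):
    c,im=snap(n,n); print(n,-c[1].T@c[2],c[1][2],c[0][0,0])
E
```

```text
pics
{'time_s': np.float64(0.0), 'joints': array([ 9.1679e+01,  2.0590e+01,  6.3500e-01, -2.1000e-02, -7.0134e+01,
       -1.6509e+01]), 'qd': array([-0.063, -0.032,  0.084,  0.08 , -0.095,  0.031]), 'joint_torque': array([-0.0000e+00, -5.8271e+01,  2.9305e+01,  6.9970e+00,  7.0000e-03,
       -0.0000e+00]), 'tcp_pos': array([0.173, 0.652, 0.237]), 'eef_rot': array([ 1.79909e+02, -6.00000e-03, -1.48370e+01]), 'contact_force': array([-0.086,  0.176,  0.001]), 'moment': array([-0.011, -0.057, -0.019]), 'gripper_force': np.float64(0.0), 'gripper_width': np.float64(0.088)}
scene [ 0.58301793 -0.72844058  0.89029673] [-0.10512897  0.60083814 -0.79242756] 429.83780413057497
side [ 0.52181267 -1.04811259  0.55418838] [-0.02447245  0.92035792 -0.39031064] 433.68105542378345
wrist [0.25222338 0.63182474 0.38337011] [-0.29263114  0.07718517 -0.95310517] 302.73856477389455
```

View pics/scene_raw.png

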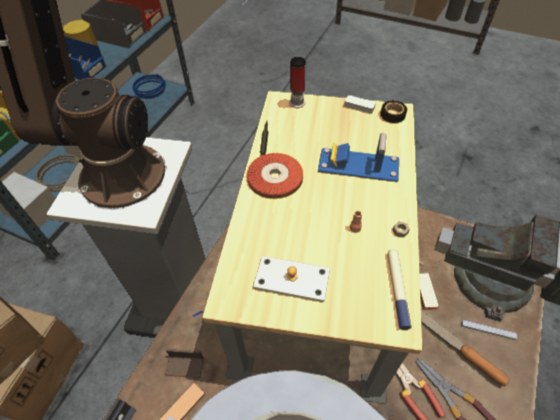

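View pics/side_raw.png

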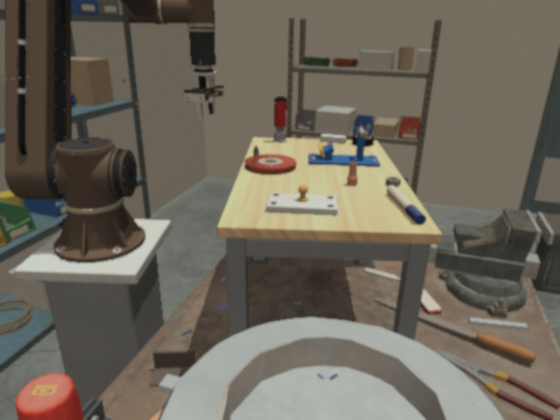

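Run:
```python
from h import *
c=cam("scene"); s=cam("side")
print("feet",onz(c,185,355,0),onz(s,175,362,0),onz(s,258,255,0))
im=cv2.imread("pics/scene_raw.png"); hsv=cv2.cvtColor(im,cv2.COLOR_BGR2HSV)
def blob(m,roi,z,name):
    x0,y0,x1,y1=roi; mm=np.zeros(m.shape,np.uint8); mm[y0:y1,x0:x1]=m[y0:y1,x0:x1]
    cs=cv2.findContours(cv2.morphologyEx(mm,cv2.MORPH_CLOSE,np.ones((3,3))),0,1)[0]; k=max(cs,key=cv2.contourArea)
    P=np.array([onz(c,*p,z)[:2] for p in k[:,0].astype(float)])
    rc=cv2.minAreaRect((P*1000).astype(np.float32)); print(name,np.round(rc[0],1),np.round(rc[1],1),round(rc[2],1),cv2.contourArea(k))
white=((hsv[...,1]<60)&(hsv[...,2]>130)).astype(np.uint8)
blob(white,(240,240,345,310),.302,"plate")
blue=cv2.inRange(hsv,(100,110,40),(130,255,255))
blob(blue,(300,130,420,195),.298,"rest base(+)")
red=cv2.inRange(hsv,(0,120,30),(8,255,255))|cv2.inRange(hsv,(172,120,30),(180,255,255))
blob(red,(235,140,315,205),.304,"disc")
# gun
mm=red.copy();mm[110:]=0;mm[:50]=0;mm[:,:285]=0;mm[:,312:]=0
ys,xs=np.where(mm>0);print("gun red px",xs.min(),xs.max(),ys.min(),ys.max(),xs.mean())
for n in [(322,149),(399,157),(398,181),(319,172)]: print("restcorner",onz(c,*n,.298))
for n in [(270,92),(418,105),(412,350),(217,322)]: print("stand",onz(c,*n,.29))
print("gun foot",onz(c,297,104,.29), "cup",onz(c,356,229,.29),"tape",onz(c,394,110,.30))
big=cv2.resize(im[40:310,205:435],None,fx=2.6,fy=2.2,interpolation=cv2.INTER_CUBIC);cv2.imwrite("pics/z1.png",big)
```

```text
feet [ 0.32270863 -0.46125328  0.        ] [ 0.32161597 -0.44949517  0.        ] [ 0.43604392 -0.04942792  0.        ]
plate [ 538.2 -409.4] [ 59.4 110.2] 86.9 2302.5
rest base(+) [ 627.2 -141.2] [ 79.4 145.2] 88.6 1360.5
disc [ 474.8 -204.9] [ 99.7 101.5] 8.4 1769.0
gun red px 291 304 65 92 297.3682634730539
restcorner [ 0.55509471 -0.12184229  0.298     ]
restcorner [ 0.70268134 -0.1218405   0.298     ]
restcorner [ 0.70067005 -0.18377057  0.298     ]
restcorner [ 0.55587452 -0.18293769  0.298     ]
stand [0.42132391 0.04855011 0.29      ]
stand [0.7451879  0.05017754 0.29      ]
stand [ 0.72094244 -0.49230045  0.29      ]
stand [ 0.43969541 -0.49415445  0.29      ]
gun foot [0.48673589 0.01597174 0.29      ] cup [ 0.63175299 -0.29654425  0.29      ] tape [0.69242264 0.01347035 0.3       ]
```

View pics/z1.png

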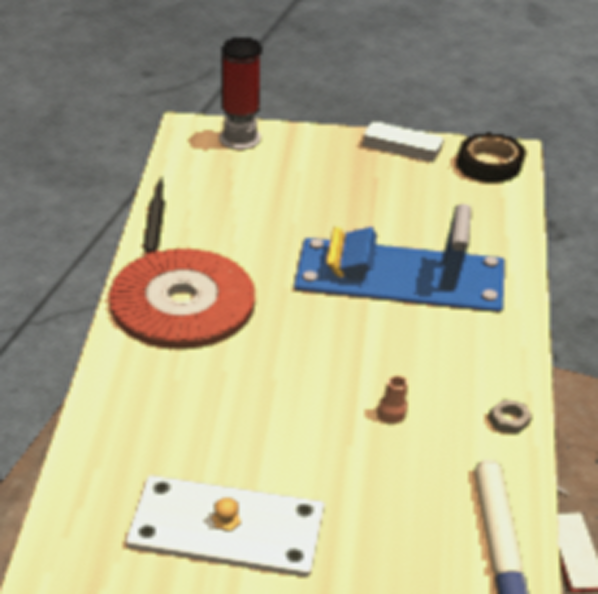

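Call:
{"name": "drive_tool", "arguments": {
  "increments": [
    [[1, 0, 0, -0.5, -0.016], [1, 0, 0, -1, -0.0325], [1, 0, 0, -1, -0.0325]]
  ],
  "squeeze": 10
}}

```text
time_s: 0.52
tcp_pos: [0.1734, 0.6542, 0.3638]
eef_rot: [-179.5, -0.1, -3.0]
contact_force: [-0.0, 0.2, 0.0]
gripper_width: 0.0878
gripper_force: 0.0
```

Call:
{"name": "drive_tool", "arguments": {
  "increments": [
    [[1, 0, 0, -0.5, 0], [1, 0, 0, -1, 0], [1, 0, 0, -1, 0]]
  ]
}}

```text
time_s: 0.9
tcp_pos: [0.1734, 0.6533, 0.4829]
eef_rot: [-179.5, -0.1, -3.2]
contact_force: [0.2, 1.4, -1.3]
gripper_width: 0.0877
gripper_force: 0.0
```

Call:
{"name": "drive_tool", "arguments": {
  "increments": [
    [[1, 0, 0, -0.5, 0], [1, 0, 0, -1, 0], [1, 0, 0, -1, 0]]
  ]
}}

```text
time_s: 1.27
tcp_pos: [0.1733, 0.6529, 0.6024]
eef_rot: [-179.5, -0.0, -3.2]
contact_force: [-0.5, -0.3, -0.6]
gripper_width: 0.0874
gripper_force: 0.0
```

Call:
{"name": "drive_tool", "arguments": {
  "increments": [
    [[1, 0.45, 0.45, 0, 0], [1, 0.9, 0.9, 0, 0], [1, 0.9, 0.9, 0, 0]]
  ]
}}

```text
time_s: 1.65
tcp_pos: [0.2763, 0.5363, 0.5977]
eef_rot: [-180.0, -0.0, -3.2]
contact_force: [0.2, 0.2, 0.6]
gripper_width: 0.0877
gripper_force: 0.0
```

Call:
{"name": "drive_tool", "arguments": {
  "increments": [
    [[1, 0.45, 0.45, 0, 0], [1, 0.9, 0.9, 0, 0], [1, 0.9, 0.9, 0, 0]]
  ]
}}

```text
time_s: 2.02
tcp_pos: [0.378, 0.4228, 0.5972]
eef_rot: [180.0, 0.0, -3.2]
contact_force: [0.7, 0.2, 0.4]
gripper_width: 0.0875
gripper_force: 0.0
```

Call:
{"name": "drive_tool", "arguments": {
  "increments": [
    [[1, 0.45, 0.45, 0, 0], [1, 0.9, 0.9, 0, 0], [1, 0.9, 0.9, 0, 0]]
  ]
}}

```text
time_s: 2.4
tcp_pos: [0.4801, 0.3094, 0.5964]
eef_rot: [179.9, 0.1, -3.2]
contact_force: [-0.3, 0.6, 0.1]
gripper_width: 0.0877
gripper_force: 0.0
```

Call:
{"name": "drive_tool", "arguments": {
  "increments": [
    [[1, 0.07, 0.5, 0, 0], [1, 0.14, 1, 0, 0], [1, 0.14, 1, 0, 0]]
  ]
}}

```text
time_s: 2.78
tcp_pos: [0.4887, 0.1872, 0.5982]
eef_rot: [-180.0, -0.1, -3.3]
contact_force: [0.1, 0.9, -0.4]
gripper_width: 0.0876
gripper_force: 0.0
```

Call:
{"name": "drive_tool", "arguments": {
  "increments": [
    [[1, 0.07, 0.5, 0, 0], [1, 0.14, 1, 0, 0], [1, 0.14, 1, 0, 0]]
  ]
}}

```text
time_s: 3.15
tcp_pos: [0.4991, 0.0673, 0.5973]
eef_rot: [180.0, 0.0, -3.3]
contact_force: [0.0, 0.5, -0.5]
gripper_width: 0.0876
gripper_force: 0.0
```

Call:
{"name": "drive_tool", "arguments": {
  "increments": [
    [[1, 0.07, 0.5, 0, 0], [1, 0.14, 1, 0, 0], [1, 0.14, 1, 0, 0]]
  ]
}}

```text
time_s: 3.52
tcp_pos: [0.5097, -0.0529, 0.5963]
eef_rot: [180.0, 0.1, -3.3]
contact_force: [0.4, 0.4, -0.6]
gripper_width: 0.0878
gripper_force: 0.0
```

Call:
{"name": "drive_tool", "arguments": {
  "increments": [
    [[1, 0.07, 0.5, 0, 0], [1, 0.14, 1, 0, 0], [1, 0.14, 1, 0, 0], [1, 0.14, 1, 0, 0]]
  ]
}}

```text
time_s: 4.03
tcp_pos: [0.5202, -0.1706, 0.5965]
eef_rot: [-180.0, 0.1, -3.1]
contact_force: [0.3, 0.6, -0.2]
gripper_width: 0.0875
gripper_force: 0.0
```

Run:
```python
from h import *
c,im=snap("wrist","w_rest"); np.savez("w_rest.npz",*c)
print(r.get_state()["joints"],-c[1].T@c[2])
for p in [(.628,-.1525,.298),(.487,.016,.29),(.538,-.409,.302)]: print(proj(c,p))
```

```text
[ 2.37862012e+00  7.75684279e+00  2.91676308e+01 -2.91513009e-02
 -1.11451707e+02  8.45589819e+01] [ 0.60263128 -0.17446999  0.74305295]
[265.69243167  94.95996041]
[164.28109799 198.53782483]
[447.87991691 150.93822315]
```

Call:
{"name": "drive_tool", "arguments": {
  "increments": [
    [[1, 0.07, 0.5, 0, 0], [1, 0.14, 1, 0, 0], [1, 0.14, 1, 0, 0]]
  ]
}}

```text
time_s: 4.45
tcp_pos: [0.5309, -0.2936, 0.5954]
eef_rot: [-180.0, 0.2, -3.2]
contact_force: [0.2, 0.1, -1.4]
gripper_width: 0.0878
gripper_force: 0.0
```

Call:
{"name": "drive_tool", "arguments": {
  "increments": [
    [[1, 0.07, 0.5, 0.25, 0], [1, 0.14, 1, 0.5, 0], [1, 0.14, 1, 0.9, 0], [1, 0.14, 1, 0.9, 0]]
  ]
}}

```text
time_s: 4.95
tcp_pos: [0.5398, -0.411, 0.4844]
eef_rot: [-179.7, 0.5, -3.1]
contact_force: [0.4, -0.6, 0.8]
gripper_width: 0.0881
gripper_force: 0.0
```

Run:
```python
from h import *
c,im=snap("wrist","w_plate"); np.savez("w_plate.npz",*c)
print(r.get_state()["tcp_pos"],proj(c,(.538,-.409,.302)))
a=cv2.imread("pics/w_rest_raw.png"); cv2.imwrite("pics/z2.png",cv2.resize(np.hstack([a,im]),(800,300)))
```

```text
[ 0.54028997 -0.41144022  0.48917892] [282.24440641 191.30202127]
```

View pics/z2.png

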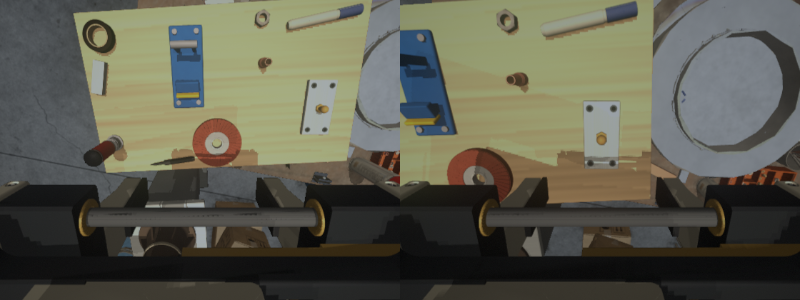

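```bash
cat > m.py <<'E'
from h import *
def rect(f,lo,hi,roi,z,name,g=None):
    c=[np.load(f+".npz")[k] for k in ("arr_0","arr_1","arr_2")]; im=cv2.imread(f"pics/{f}_raw.png"); hsv=cv2.cvtColor(im,cv2.COLOR_BGR2HSV)
    m=cv2.inRange(hsv,lo,hi); x0,y0,x1,y1=roi; mm=np.zeros_like(m); mm[y0:y1,x0:x1]=m[y0:y1,x0:x1]
    mm=cv2.morphologyEx(mm,cv2.MORPH_CLOSE,np.ones((5,5)))
    k=max(cv2.findContours(mm,0,1)[0],key=cv2.contourArea)
    P=np.array([onz(c,*p,z)[:2] for p in k[:,0].astype(float)])
    rc=cv2.minAreaRect((P*1000).astype(np.float32)); print(name,np.round(rc[0],1),np.round(rc[1],1),round(rc[2],2)); return c,im,mm
E
python3 - <<'E'
from m import *
rect("w_plate",(0,0,125),(180,50,255),(250,130,315,240),.302,"plate")
c,im,mm=rect("w_rest",(100,100,30),(130,255,255),(225,25,300,160),.298,"rest")
h=cv2.cvtColor(im,cv2.COLOR_BGR2HSV); y=cv2.inRange(h,(20,150,120),(32,255,255)); y[:120]=0;y[145:]=0;y[:,:235]=0;y[:,290:]=0
ys,xs=np.where(y>0); print("yellow px",xs.min(),xs.max(),ys.min(),ys.max()); 
for u in (xs.min(),xs.max()):
  print(onz(c,u,ys.mean(),.29+.033))
E
```

```text
plate [ 539.2 -408.5] [ 55.6 107.9] 86.9
rest [ 627.6 -146.8] [ 59.7 146.8] 88.54
yellow px 247 278 130 136
[ 0.58035191 -0.12514843  0.323     ]
[ 0.57803799 -0.16684345  0.323     ]
```

Call:
{"name": "drive_tool", "arguments": {
  "increments": [
    [[1, -0.013, -0.018, 0.4, 0], [1, -0.013, -0.018, 0.8, 0], [1, -0.013, -0.018, 1, 0], [1, -0.013, -0.018, 1, 0]]
  ]
}}

```text
time_s: 5.5
tcp_pos: [0.5399, -0.4095, 0.3722]
eef_rot: [179.9, -0.1, -3.0]
contact_force: [0.1, -0.4, 0.4]
gripper_width: 0.0874
gripper_force: 0.0
```

Call:
{"name": "drive_tool", "arguments": {
  "increments": [
    [[1, 0, 0, 0.25, 0], [1, 0, 0, 0.45, 0], [1, 0, 0, 0.45, 0]]
  ]
}}

```text
time_s: 5.88
tcp_pos: [0.5396, -0.4104, 0.3178]
eef_rot: [179.9, -0.1, -3.1]
contact_force: [-1.0, 0.3, 0.9]
gripper_width: 0.0878
gripper_force: 0.0
```

Lower 14 mm more, close.

Call:
{"name": "drive_tool", "arguments": {
  "increments": [
    [[1, -0.008, 0, 0.06, 0], [1, -0.008, 0, 0.115, 0], [-0.2, -0.008, 0, 0.115, 0], [-0.6, -0.008, 0, 0.115, 0], [-1, -0.008, 0, 0.115, 0]]
  ],
  "squeeze": 25
}}

```text
time_s: 6.5
tcp_pos: [0.5377, -0.411, 0.3021]
eef_rot: [180.0, -0.0, -3.1]
contact_force: [0.1, -0.5, 0.1]
gripper_width: 0.0634
gripper_force: 0.0
```

Call:
{"name": "drive_tool", "arguments": {
  "increments": [
    [[-1, 0, 0, 0, 0], [-1, 0, 0, 0, 0], [-1, 0, 0, 0, 0]]
  ]
}}

```text
time_s: 6.88
tcp_pos: [0.5376, -0.4106, 0.302]
eef_rot: [-180.0, -0.0, -3.1]
contact_force: [-0.2, 2.2, 2.5]
gripper_width: 0.0556
gripper_force: 25.0
```

Call:
{"name": "drive_tool", "arguments": {
  "increments": [
    [[-1, 0, 0, -0.3, 0], [-1, 0, 0, -0.7, 0], [-1, 0, 0, -1, 0], [-1, 0, 0, -1, 0]]
  ]
}}

```text
time_s: 7.38
tcp_pos: [0.5381, -0.4115, 0.4244]
eef_rot: [179.9, -0.2, -3.1]
contact_force: [-0.0, 0.3, -4.6]
gripper_width: 0.0555
gripper_force: 25.0
```

Call:
{"name": "drive_tool", "arguments": {
  "increments": [
    [[-1, -0.03, -0.4, -0.15, 0], [-1, -0.06, -0.8, -0.3, 0], [-1, -0.06, -1, -0.3, 0], [-1, -0.06, -1, -0.3, 0]]
  ]
}}

```text
time_s: 7.88
tcp_pos: [0.5368, -0.2888, 0.4563]
eef_rot: [-179.9, 0.1, -3.0]
contact_force: [0.5, -1.0, -3.8]
gripper_width: 0.0555
gripper_force: 25.0
```

Call:
{"name": "drive_tool", "arguments": {
  "increments": [
    [[-1, -0.03, -0.4, 0, -0.0047], [-1, -0.06, -0.8, 0, -0.0047], [-1, -0.06, -1, 0, -0.0047], [-1, -0.06, -1.0, 0, -0.0047], [-1, -0.06, -1.0, 0, -0.0047]]
  ]
}}

```text
time_s: 8.5
tcp_pos: [0.5362, -0.171, 0.4566]
eef_rot: [180.0, 0.1, -1.5]
contact_force: [-0.3, -0.6, -4.4]
gripper_width: 0.0558
gripper_force: 25.0
```

Run:
```python
from h import *
c,im=snap("wrist","w_r2"); np.savez("w_r2.npz",*c)
print(r.get_state()["tcp_pos"],proj(c,(.628,-.15,.298)))
cv2.imwrite("pics/z3.png",im)
```

```text
[ 0.53620563 -0.17123947  0.45675239] [258.57529122 103.66500516]
```

View pics/z3.png

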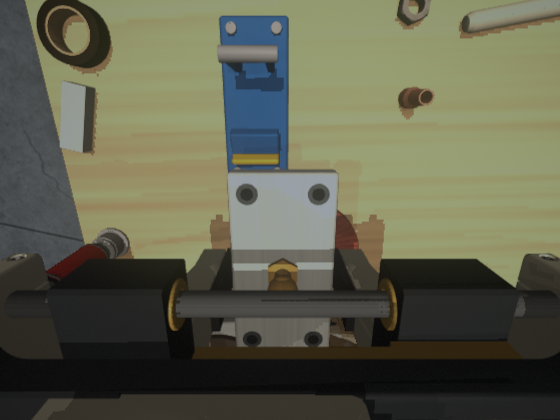

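Run:
```python
from h import *
c=[np.load("w_r2.npz")[k] for k in ("arr_0","arr_1","arr_2")]
for n,u,v,z in [("barL",219,53,.356),("barR",278,54,.356),("lipL",233,159,.323),("lipR",278,160,.323),("b1",221,16,.298),("b2",288,16,.298),("b3",227,165,.298),("b4",288.5,165,.298),("plateTL",230,172,.4557),("plateTR",337,172,.4557)]:
  print(n,onz(c,u,v,z).round(4))
s=cam("scene")
for n,u,v,z in [("bar near",205+458/2.6,40+242/2.2,.357),("bar far",205+463/2.6,40+208/2.2,.357),("lip near",205+335/2.6,40+270/2.2,.323),("lip far",205+338/2.6,40+231/2.2,.323)]: print(n,onz(s,u,v,z).round(4))
```

```text
barL [ 0.6621 -0.127   0.356 ]
barR [ 0.6603 -0.1703  0.356 ]
lipL [ 0.5798 -0.1258  0.323 ]
lipR [ 0.5778 -0.1673  0.323 ]
b1 [ 0.7015 -0.1207  0.298 ]
b2 [ 0.6999 -0.1795  0.298 ]
b3 [ 0.5704 -0.1152  0.298 ]
b4 [ 0.5688 -0.1773  0.298 ]
plateTL [ 0.5919 -0.146   0.4557]
plateTR [ 0.5905 -0.1985  0.4557]
bar near [ 0.6601 -0.1696  0.357 ]
bar far [ 0.6627 -0.1295  0.357 ]
lip near [ 0.5812 -0.1794  0.323 ]
lip far [ 0.5793 -0.1333  0.323 ]
```

Call:
{"name": "drive_tool", "arguments": {
  "increments": [
    [[-1, 0.3, -0.1, 0.1, 0], [-1, 0.7, -0.208, 0.3, 0], [-1, 0.796, -0.208, 0.5, 0], [-1, 0.796, -0.208, 0.6, 0], [-1, 0.796, -0.208, 0.6, 0]]
  ]
}}

```text
time_s: 9.18
tcp_pos: [0.6316, -0.1487, 0.3851]
eef_rot: [180.0, 0.1, -1.5]
contact_force: [0.7, 0.3, -2.8]
gripper_width: 0.0558
gripper_force: 25.0
```

Run:
```python
from h import *
st=r.get_state(); print(st["tcp_pos"],st["eef_rot"])
c,im=snap("side","s2"); d,im2=snap("scene","sc2")
a=cv2.resize(im[90:190,290:400],(440,400),interpolation=cv2.INTER_CUBIC); b=cv2.resize(im2[100:200,280:390],(440,400),interpolation=cv2.INTER_CUBIC)
cv2.imwrite("pics/z4.png",cv2.resize(np.hstack([a,b]),(800,364)))
```

```text
[ 0.63158858 -0.14874114  0.38506198] [ 1.79980747e+02  1.08488508e-01 -1.49711053e+00]
```

View pics/z4.png

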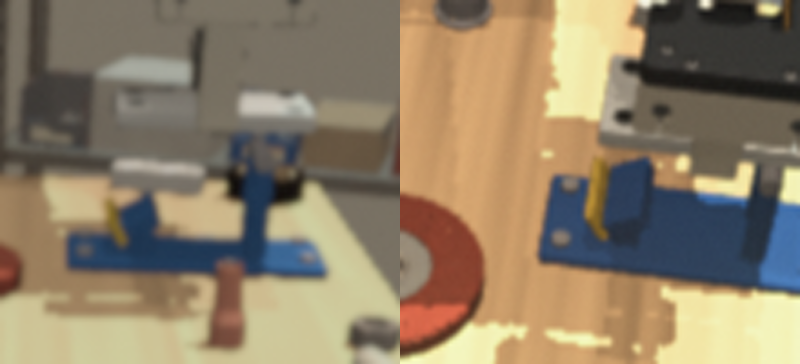

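Call:
{"name": "drive_tool", "arguments": {
  "increments": [
    [[-1, 0, 0, 0.04, 0], [-1, 0, 0, 0.08, 0], [-1, 0, 0, 0.11, 0], [-1, 0, 0, 0.14, 0], [-1, 0, 0, 0.16, 0]]
  ],
  "squeeze": 8
}}

```text
time_s: 9.9
tcp_pos: [0.6322, -0.1479, 0.3666]
eef_rot: [180.0, 0.0, -1.4]
contact_force: [-2.7, 0.0, -1.9]
gripper_width: 0.0558
gripper_force: 8.0
```

Call:
{"name": "drive_tool", "arguments": {
  "increments": [
    [[-1, 0, 0, 0.02, 0], [-1, 0, 0, 0.04, 0], [-1, 0, 0, 0.06, 0], [-1, 0, 0, 0.075, 0], [-1, 0, 0, 0.075, 0]]
  ]
}}

```text
time_s: 10.52
tcp_pos: [0.6328, -0.1479, 0.3588]
eef_rot: [180.0, -0.1, -1.4]
contact_force: [-1.5, 1.2, 5.4]
gripper_width: 0.0562
gripper_force: 8.0
```

Run:
```python
from h import *
c,im=snap("side","s3"); d,im2=snap("scene","sc3")
a=cv2.resize(im[90:190,290:400],(440,400),interpolation=cv2.INTER_CUBIC); b=cv2.resize(im2[100:200,280:390],(440,400),interpolation=cv2.INTER_CUBIC)
cv2.imwrite("pics/z5.png",cv2.resize(np.hstack([a,b]),(800,364)))
```

```text
(no output)
```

View pics/z5.png

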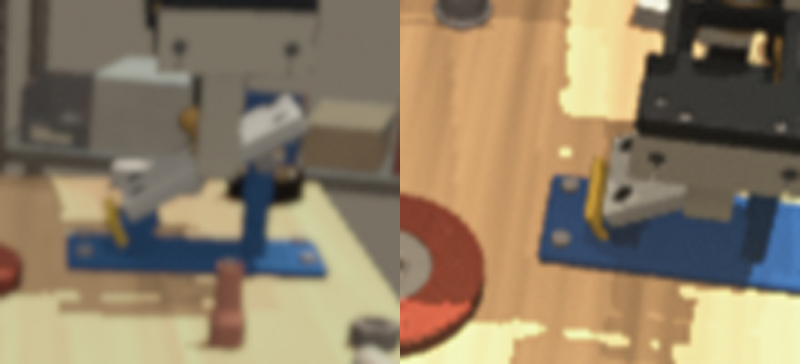

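Call:
{"name": "drive_tool", "arguments": {
  "increments": [
    [[-1, 0, 0, 0.012, 0], [0.2, 0, 0, 0.012, 0], [1, 0, 0, 0.012, 0], [1, 0, 0, 0.012, 0], [1, 0, 0, 0.012, 0]]
  ]
}}

```text
time_s: 11.25
tcp_pos: [0.6323, -0.1479, 0.3556]
eef_rot: [180.0, 0.1, -1.4]
contact_force: [-0.8, 0.6, 0.0]
gripper_width: 0.0805
gripper_force: 0.0
```

Call:
{"name": "drive_tool", "arguments": {
  "increments": [
    [[1, 0, 0, -0.3, 0], [1, 0, 0, -0.7, 0], [1, 0, 0, -1, 0], [1, 0, 0, -1, 0]]
  ]
}}

```text
time_s: 11.75
tcp_pos: [0.6331, -0.1483, 0.4793]
eef_rot: [180.0, -0.3, -1.5]
contact_force: [-0.4, -0.2, -0.2]
gripper_width: 0.0875
gripper_force: 0.0
```

Call:
{"name": "drive_tool", "arguments": {
  "increments": [
    [[1, -0.3, -0.3, 0, 0], [1, -0.7, -0.5, 0, 0], [1, -0.8, -0.5, 0, 0], [1, -0.8, -0.5, 0, 0]]
  ]
}}

```text
time_s: 12.25
tcp_pos: [0.5373, -0.0854, 0.4764]
eef_rot: [-180.0, -0.1, -1.4]
contact_force: [0.4, -0.2, -0.3]
gripper_width: 0.0877
gripper_force: 0.0
```

Run:
```python
from h import *
c,im=snap("side","s4"); d,im2=snap("scene","sc4"); e,im3=snap("wrist","w4"); np.savez("w4.npz",*e)
print(r.get_state()["tcp_pos"])
a=cv2.resize(im[90:190,290:400],(440,400),interpolation=cv2.INTER_CUBIC); b=cv2.resize(im2[100:200,280:390],(440,400),interpolation=cv2.INTER_CUBIC)
cv2.imwrite("pics/z6.png",cv2.resize(np.vstack([np.hstack([a,b]),cv2.resize(im3[:300],(880,471))]),(606,600)))
```

```text
[ 0.53865841 -0.08566711  0.47515928]
```

View pics/z6.png

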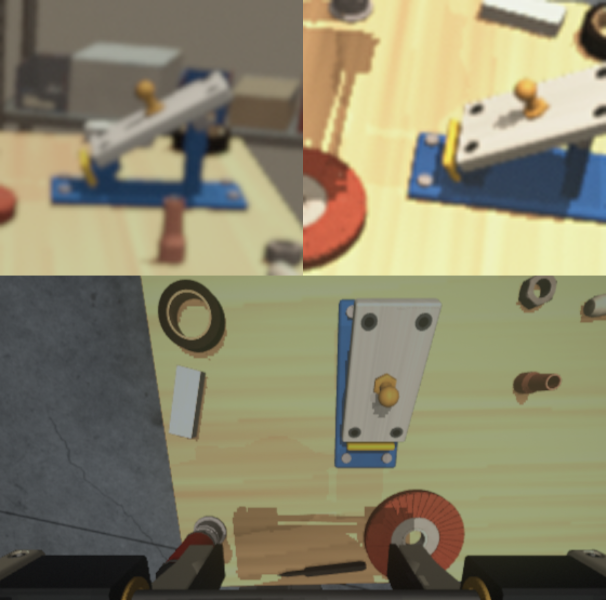

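```bash
cat > n.py <<'E'
from h import *
def brass(im,roi):
    h=cv2.cvtColor(im,cv2.COLOR_BGR2HSV); m=cv2.inRange(h,(10,110,70),(24,255,255)); x0,y0,x1,y1=roi; k=np.zeros_like(m);k[y0:y1,x0:x1]=m[y0:y1,x0:x1]; return k
E
python3 - <<'E'
from n import *
sc,si=cam("scene"),cam("side"); w=[np.load("w4.npz")[k] for k in ("arr_0","arr_1","arr_2")]
g=np.array([.6305-.015,-.148,.3435+.026])
V={"scene":(sc,"sc4"),"side":(si,"s4"),"wrist":(w,"w4")}
px={}
for n,(c,f) in V.items():
    p=proj(c,g); im=cv2.imread(f"pics/{f}_raw.png"); u,v=p.round().astype(int); q=26 if n=="wrist" else 13
    m=brass(im,(u-q,v-q,u+q,v+q)); 
    # head = peak of distance transform
    d=cv2.distanceTransform(m,cv2.DIST_L2,5); ys,xs=np.where(d>0.8*d.max()); px[n]=(xs.mean(),ys.mean()); print(n,p.round(1),px[n],d.max())
print(two(sc,px["scene"],si,px["side"])); print(two(sc,px["scene"],w,px["wrist"])); print(two(si,px["side"],w,px["wrist"])); print("guess",g)
# plate corners in wrist
# gun: bottom & red in scene,side
for n,f in (("scene","sc4"),("side","s4")):
    im=cv2.imread(f"pics/{f}_raw.png"); c=V[n][0]; h=cv2.cvtColor(im,cv2.COLOR_BGR2HSV); m=cv2.inRange(h,(0,120,20),(8,255,255))|cv2.inRange(h,(172,120,20),(180,255,255))
    u,v=proj(c,(.487,.016,.36)).round().astype(int); k=np.zeros_like(m);k[v-25:v+25,u-12:u+12]=m[v-25:v+25,u-12:u+12]
    ys,xs=np.where(k>0); print(n,(u,v),"red",xs.min(),xs.max(),ys.min(),ys.max()); V[n]=(c,f,(xs.mean(),ys.mean()))
    print([onz(c,(xs.min()+xs.max())/2,v0,z).round(4) for v0,z in ((ys.min(),.394),(ys.max(),.326))])
print("gun",two(sc,V["scene"][2],si,V["side"][2]))
E
```

```text
scene [357.  133.7] (np.float64(362.0), np.float64(135.25)) 3.5969
side [339.9 123.9] (np.float64(342.6), np.float64(122.8)) 3.1969
wrist [358.9 118.4] (np.float64(355.23809523809524), np.float64(101.0)) 8.7876
(array([ 0.62213757, -0.15445875,  0.37316115]), np.float64(0.00392058787592215))
(array([ 0.62680369, -0.14542957,  0.36471609]), np.float64(0.004115037477701201))
(array([ 0.62502512, -0.1436344 ,  0.3712471 ]), np.float64(0.007297411910576345))
guess [ 0.6155 -0.148   0.3695]
scene (np.int64(298), np.int64(76)) red 291 304 65 92
[array([0.4878, 0.0051, 0.394 ]), array([0.4881, 0.0102, 0.326 ])]
side (np.int64(281), np.int64(113)) red 275 286 101 126
[array([ 0.4875, -0.0249,  0.394 ]), array([0.487 , 0.0213, 0.326 ])]
gun (array([0.48675875, 0.00985515, 0.35916749]), np.float64(0.0013482002944315062))
```

Run:
```python
from n import *
sc,si=cam("scene"),cam("side"); w=[np.load("w4.npz")[k] for k in ("arr_0","arr_1","arr_2")]
a,b,d=(359.9,132.7),(342.8,122),(359.5,112)
print(two(sc,a,si,b)); print(two(sc,a,w,d)); print(two(si,b,w,d))
for c,p in ((sc,a),(si,b),(w,d)): print(onz(c,*p,.3695))
# plate top face hole corners in wrist: hole centres top face
f=lambda x,y:(x*560/606,(y-275)*871/600/1.5714)
print("holes",[f(*p) for p in ((354,433),(396,433),(369,321),(423,321))])
for p,z in (((354,433),.3294),((396,433),.3294),((369,321),.378),((423,321),.378)): print(onz(w,*f(*p),z))
```

```text
(array([ 0.62050123, -0.14996432,  0.37410641]), np.float64(0.0009017302523068733))
(array([ 0.62030021, -0.14757436,  0.37204984]), np.float64(0.0001915820504477272))
(array([ 0.62082232, -0.14727013,  0.37352395]), np.float64(0.0008528121080043073))
[ 0.62038745 -0.14471245  0.3695    ]
[ 0.62346662 -0.12719986  0.3695    ]
[ 0.62039143 -0.14819705  0.3695    ]
holes [(327.1287128712871, 145.9611386873701), (365.94059405940595, 145.9611386873701), (340.990099009901, 42.4950150608799), (390.8910891089109, 42.4950150608799)]
[ 0.59038491 -0.12871854  0.3294    ]
[ 0.58940664 -0.16557996  0.3294    ]
[ 0.66838952 -0.13042218  0.378     ]
[ 0.66743185 -0.16628405  0.378     ]
```

Call:
{"name": "drive_tool", "arguments": {
  "increments": [
    [[-1, 0.4, 0.2, 0, 0], [-1, 0.8, 0.48, 0, 0], [-1, 0.8, 0.48, 0, 0]]
  ]
}}

```text
time_s: 12.78
tcp_pos: [0.636, -0.1476, 0.4697]
eef_rot: [180.0, 0.5, -1.6]
contact_force: [0.4, -0.4, -0.5]
gripper_width: 0.0632
gripper_force: 0.0
```

Call:
{"name": "drive_tool", "arguments": {
  "increments": [
    [[-1, 0.4, 0, 0, 0], [-1, 0.76, 0, 0, 0], [-1, 0.76, 0, 0, 0], [-1, 0.76, 0, 0, 0]]
  ]
}}

```text
time_s: 13.28
tcp_pos: [0.7241, -0.148, 0.4748]
eef_rot: [180.0, 0.1, -1.5]
contact_force: [-0.5, -0.1, 0.3]
gripper_width: 0.0231
gripper_force: 0.0
```

Call:
{"name": "drive_tool", "arguments": {
  "increments": [
    [[-1, 0, 0, 0.3, 0], [-1, 0, 0, 0.6, 0], [-1, 0, 0, 0.767, 0], [-1, 0, 0, 0.767, 0], [-1, 0, 0, 0.767, 0]]
  ]
}}

```text
time_s: 13.9
tcp_pos: [0.7235, -0.148, 0.3865]
eef_rot: [180.0, -0.2, -1.4]
contact_force: [0.1, -0.3, 0.6]
gripper_width: 0.0004
gripper_force: 0.0
```

Call:
{"name": "drive_tool", "arguments": {
  "increments": [
    [[-1, -0.08, 0, 0, 0], [-1, -0.15, 0, 0, 0], [-1, -0.2, 0, 0, 0], [-1, -0.23, 0, 0, 0], [-1, -0.24, 0, 0, 0]]
  ]
}}

```text
time_s: 14.52
tcp_pos: [0.6946, -0.147, 0.3843]
eef_rot: [180.0, -0.0, -1.4]
contact_force: [0.0, 0.4, -1.2]
gripper_width: 0.0006
gripper_force: 0.0
```

Call:
{"name": "drive_tool", "arguments": {
  "increments": [
    [[-1, -0.01, 0, 0, 0], [-1, -0.02, 0, 0, 0], [-1, -0.03, 0, 0, 0], [-1, -0.03, 0, 0, 0]]
  ]
}}

```text
time_s: 15.02
tcp_pos: [0.6912, -0.1469, 0.3841]
eef_rot: [180.0, 0.0, -1.4]
contact_force: [-0.3, -0.0, 0.2]
gripper_width: 0.0003
gripper_force: 0.0
```

Call:
{"name": "drive_tool", "arguments": {
  "increments": [
    [[-1, -0.008, 0, 0, 0], [-1, -0.016, 0, 0, 0], [-1, -0.016, 0, 0, 0]]
  ]
}}

```text
time_s: 15.4
tcp_pos: [0.6892, -0.1469, 0.3842]
eef_rot: [180.0, -0.0, -1.4]
contact_force: [0.3, 0.6, 0.3]
gripper_width: 0.0007
gripper_force: 0.0
```

Call:
{"name": "drive_tool", "arguments": {
  "increments": [
    [[-1, -0.008, 0, 0, 0], [-1, -0.016, 0, 0, 0], [-1, -0.016, 0, 0, 0]]
  ]
}}

```text
time_s: 15.78
tcp_pos: [0.6873, -0.1468, 0.3842]
eef_rot: [-180.0, -0.0, -1.4]
contact_force: [0.6, -0.6, 0.1]
gripper_width: 0.0005
gripper_force: 0.0
```

Call:
{"name": "drive_tool", "arguments": {
  "increments": [
    [[-1, -0.008, 0, 0, 0], [-1, -0.016, 0, 0, 0], [-1, -0.016, 0, 0, 0]]
  ]
}}

```text
time_s: 16.15
tcp_pos: [0.6858, -0.1468, 0.3843]
eef_rot: [-180.0, -0.1, -1.4]
contact_force: [1.7, 0.1, -0.1]
gripper_width: 0.0004
gripper_force: 0.9
```

Call:
{"name": "drive_tool", "arguments": {
  "increments": [
    [[-1, -0.008, 0, 0, 0], [-1, -0.016, 0, 0, 0], [-1, -0.016, 0, 0, 0]]
  ]
}}

```text
time_s: 16.52
tcp_pos: [0.6849, -0.1467, 0.385]
eef_rot: [180.0, -0.2, -1.4]
contact_force: [6.1, -0.1, 1.7]
gripper_width: 0.0003
gripper_force: 3.1
```

Run:
```python
from h import *
c,im=snap("side","s5"); d,im2=snap("scene","sc5")
a=cv2.resize(im[90:190,310:420],(660,600),interpolation=cv2.INTER_CUBIC); b=cv2.resize(im2[90:190,310:420],(660,600),interpolation=cv2.INTER_CUBIC)
cv2.imwrite("pics/z7.png",cv2.resize(np.hstack([a,b]),(800,364)))
```

```text
(no output)
```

View pics/z7.png

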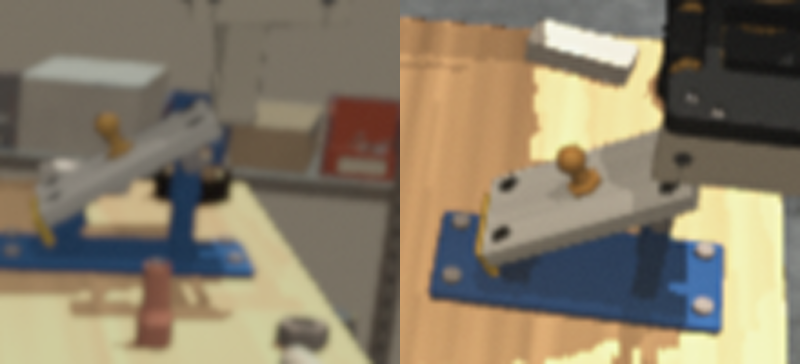

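Call:
{"name": "drive_tool", "arguments": {
  "increments": [
    [[-1, 0.15, 0, 0, 0], [-1, 0.15, 0, -0.4, 0], [0, 0.1, 0, -0.8, 0], [1, 0.1, 0, -0.8, 0]]
  ]
}}

```text
time_s: 17.12
tcp_pos: [0.6954, -0.1477, 0.4853]
eef_rot: [179.9, -0.4, -1.5]
contact_force: [-0.3, -0.7, -0.3]
gripper_width: 0.015
gripper_force: 0.0
```

Call:
{"name": "drive_tool", "arguments": {
  "increments": [
    [[1, -0.4, -0.3, 0, 0], [1, -0.9, -0.65, 0, 0], [1, -0.9, -0.65, 0, 0], [1, -0.9, -0.65, 0, 0]]
  ]
}}

```text
time_s: 17.62
tcp_pos: [0.5887, -0.066, 0.4808]
eef_rot: [-180.0, -0.0, -1.4]
contact_force: [0.1, -0.3, 0.1]
gripper_width: 0.0546
gripper_force: 0.0
```

Call:
{"name": "drive_tool", "arguments": {
  "increments": [
    [[1, -0.4, -0.3, 0, 0], [1, -0.8, -0.65, 0, 0], [1, -0.9, -0.65, 0, 0], [1, -0.9, -0.65, 0, 0], [1, -0.9, -0.65, 0, 0]]
  ]
}}

```text
time_s: 18.25
tcp_pos: [0.4846, 0.0139, 0.4793]
eef_rot: [180.0, 0.1, -1.5]
contact_force: [0.8, 0.3, -0.0]
gripper_width: 0.0877
gripper_force: 0.0
```

Run:
```python
from h import *
st=r.get_state();c,im=snap("wrist","w6"); np.savez("w6.npz",*c)
print(st["tcp_pos"],-c[1].T@c[2],proj(c,(.487,.01,.29)),proj(c,(.487,.01,.399)))
w=c; sc=cam("scene"); si=cam("side")
for n,f,c in (("wrist","w6",w),):
    h=cv2.cvtColor(im,cv2.COLOR_BGR2HSV); m=cv2.inRange(h,(0,120,20),(8,255,255))|cv2.inRange(h,(172,120,20),(180,255,255))
    a=proj(c,(.487,.01,.36)).astype(int); print(a); x0,y0=max(a[0]-60,0),max(a[1]-70,0); k=np.zeros_like(m); k[y0:a[1]+70,x0:a[0]+60]=m[y0:a[1]+70,x0:a[0]+60]
    ys,xs=np.where(k>0); print(len(xs),xs.min(),xs.max(),ys.min(),ys.max())
cv2.imwrite("pics/z8.png",im)
```

```text
[0.48460848 0.01388556 0.47933465] [0.56707054 0.01247277 0.62587243] [286.3666438  187.21197481] [288.14014358 219.09013196]
[287 204]
304 260 287 184 204
```

View pics/z8.png

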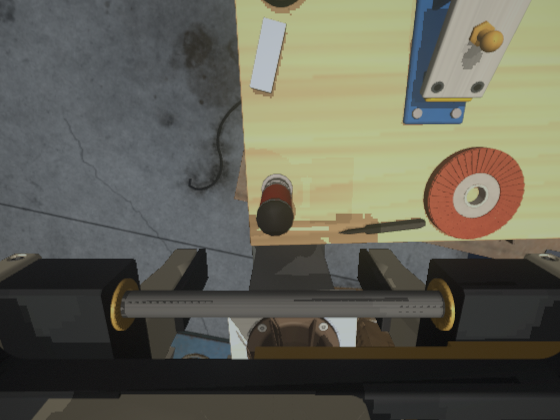

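Call:
{"name": "drive_tool", "arguments": {
  "increments": [
    [[1, 0.037, -0.045, 0.3, 0], [1, 0.037, -0.045, 0.7, 0], [1, 0.037, -0.045, 1, 0], [1, 0.037, -0.045, 1, 0], [0.2, 0.037, -0.045, 1, 0]]
  ],
  "squeeze": 5
}}

```text
time_s: 18.92
tcp_pos: [0.4893, 0.0193, 0.3614]
eef_rot: [180.0, -0.1, -1.5]
contact_force: [0.1, -0.0, -0.1]
gripper_width: 0.0822
gripper_force: 0.0
```

Call:
{"name": "drive_tool", "arguments": {
  "increments": [
    [[-0.5, 0, 0, 0, 0], [-1, 0, 0, 0, 0], [-1, 0, 0, 0, 0], [-1, 0, 0, 0, 0], [-1, 0, 0, 0, 0]]
  ]
}}

```text
time_s: 19.55
tcp_pos: [0.4881, 0.0197, 0.3601]
eef_rot: [-180.0, -0.0, -1.4]
contact_force: [-0.2, 0.4, -0.7]
gripper_width: 0.0335
gripper_force: 0.0
```

Run:
```python
from h import *
st=r.get_state();print({k:np.round(st[k],4) for k in("tcp_pos","eef_rot","contact_force","gripper_width","gripper_force")})
```

```text
{'tcp_pos': array([0.4881, 0.0197, 0.3601]), 'eef_rot': array([-1.799989e+02, -3.600000e-03, -1.427800e+00]), 'contact_force': array([-0.188 ,  0.3605, -0.7149]), 'gripper_width': np.float64(0.0335), 'gripper_force': np.float64(0.0)}
```

Call:
{"name": "drive_tool", "arguments": {
  "increments": [
    [[-1, 0, 0, 0, 0], [-1, 0, 0, 0, 0], [-1, 0, 0, 0, 0]]
  ],
  "squeeze": 4
}}

```text
time_s: 19.92
tcp_pos: [0.4881, 0.0198, 0.3601]
eef_rot: [-180.0, -0.0, -1.4]
contact_force: [0.1, 1.3, 1.4]
gripper_width: 0.03
gripper_force: 4.0
```

Call:
{"name": "drive_tool", "arguments": {
  "increments": [
    [[-1, -0.03, 0, 0.003, 0], [-1, -0.06, 0, 0.003, 0], [-1, -0.09, 0, 0.001, 0], [-1, -0.11, 0, 0, 0], [-1, -0.11, 0, 0, 0]]
  ]
}}

```text
time_s: 20.55
tcp_pos: [0.4749, 0.02, 0.3604]
eef_rot: [-180.0, -0.0, -1.4]
contact_force: [1.5, 2.2, 6.2]
gripper_width: 0.0304
gripper_force: 4.0
```

```bash
cat > g.py <<'E'
from h import *
import sys
def red(im):
    h=cv2.cvtColor(im,cv2.COLOR_BGR2HSV); return cv2.inRange(h,(0,110,20),(8,255,255))|cv2.inRange(h,(172,110,20),(180,255,255))
def gunaxis(tag,g):
    for n in("side","scene"):
        c,im=snap(n,tag+n); m=red(im); u,v=proj(c,g).astype(int); k=np.zeros_like(m); k[v-30:v+30,u-25:u+25]=m[v-30:v+30,u-25:u+25]
        ys,xs=np.where(k>0); print(n,len(xs),(xs.mean(),ys.mean()))
        if len(xs)>8:
            d=cv2.fitLine(np.c_[xs,ys].astype(np.float32),cv2.DIST_L2,0,.01,.01).ravel(); print("tilt px deg",np.degrees(np.arctan2(d[0],d[1])))
E
python3 - <<'E'
from g import *
p=r.get_state()["tcp_pos"]; gunaxis("g1",p)
E
```

```text
side 92 (np.float64(277.8478260869565), np.float64(120.93478260869566))
tilt px deg 143.16791
scene 86 (np.float64(296.2906976744186), np.float64(85.80232558139535))
tilt px deg 143.79906
```

Call:
{"name": "drive_tool", "arguments": {
  "increments": [
    [[-1, -0.055, 0, 0, 0], [-1, -0.11, 0, 0.003, 0], [-1, -0.165, 0, 0.012, 0], [-1, -0.22, 0, 0.022, 0], [-1, -0.22, 0, 0.022, 0]]
  ]
}}

```text
time_s: 21.28
tcp_pos: [0.4476, 0.0205, 0.3571]
eef_rot: [180.0, 0.0, -1.4]
contact_force: [0.4, 1.6, 1.4]
gripper_width: 0.0305
gripper_force: 4.0
```

Run:
```python
from g import *
p=r.get_state()["tcp_pos"]
a=snap("side","g2s")[1][75:155,235:325]; b=snap("scene","g2c")[1][45:125,255:345]
cv2.imwrite("pics/z9.png",cv2.resize(np.hstack([a,b]),(800,356),interpolation=cv2.INTER_CUBIC))
```

```text
(no output)
```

View pics/z9.png

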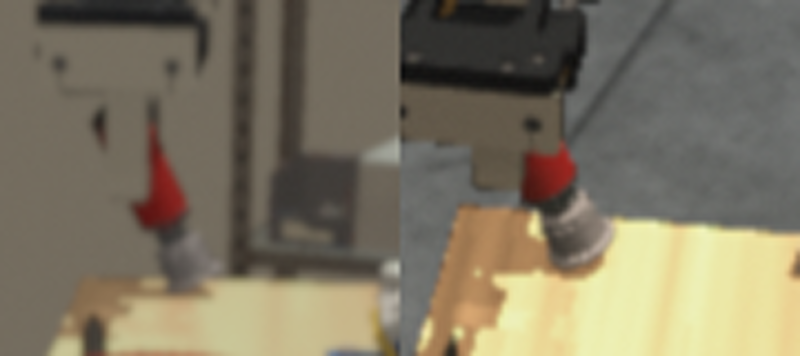

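```bash
cat > t.py <<'E'
from g import *
def tilt(n,f,p,show=True):
    im=cv2.imread(f"pics/{f}_raw.png"); c=cam(n); im4=cv2.resize(im,None,fx=4,fy=4,interpolation=cv2.INTER_CUBIC)
    h=cv2.cvtColor(im4,cv2.COLOR_BGR2HSV); m=cv2.inRange(h,(0,110,40),(9,255,255))|cv2.inRange(h,(170,110,40),(180,255,255))
    u,v=(proj(c,p)*4).astype(int); k=np.zeros_like(m); s=110; k[v-s:v+s,u-60:u+100]=m[v-s:v+s,u-60:u+100]
    nn,lab,stt,_=cv2.connectedComponentsWithStats(k); k=lab==1+np.argmax(stt[1:,4])
    pts=[]
    for row in np.where(k.any(1))[0]:
        e=np.where(k[row])[0].max(); o,d=ray(c,e/4+.125-.5+.375,row/4); q=o+d*(p[1]-o[1])/d[1]; pts.append(q[[0,2]])
    P=np.array(pts); z0,z1=P[:,1].min(),P[:,1].max(); P=P[(P[:,1]>z0+.2*(z1-z0))&(P[:,1]<z1-.1*(z1-z0))]
    l=np.polyfit(P[:,1],P[:,0],1); print(n,"right edge z",z0.round(4),z1.round(4),"tilt",np.degrees(np.arctan(-l[0])).round(1),"x at TCPz",np.polyval(l,p[2]).round(4),"resid",np.std(P[:,0]-np.polyval(l,P[:,1])).round(4))
E
python3 - <<'E'
from t import *
p=r.get_state()["tcp_pos"]; print(p); tilt("side","g2s",p); tilt("scene","g2c",p)
E
```

```text
[0.44820157 0.02052786 0.35720349]
side right edge z 0.3256 0.3803 tilt 26.2 x at TCPz 0.4693 resid 0.0005
scene right edge z 0.3201 0.3548 tilt -0.8 x at TCPz 0.478 resid 0.0017
```

Call:
{"name": "drive_tool", "arguments": {
  "increments": [
    [[-1, -0.02, 0, 0.012, 0], [-1, -0.04, 0, 0.018, 0], [-1, -0.055, 0, 0.022, 0], [-1, -0.055, 0, 0.022, 0]]
  ]
}}

```text
time_s: 21.88
tcp_pos: [0.4463, 0.0207, 0.3565]
eef_rot: [-180.0, -0.5, -1.6]
contact_force: [21.5, -3.8, 1.3]
gripper_width: 0.0305
gripper_force: 4.0
```

Run:
```python
from t import *
p=r.get_state()["tcp_pos"]; print(p); snap("side","g3s"); tilt("side","g3s",p)
```

```text
[0.4462897  0.02068734 0.35654609]
side right edge z 0.3255 0.3808 tilt 27.5 x at TCPz 0.4684 resid 0.0005
```

Call:
{"name": "drive_tool", "arguments": {
  "increments": [
    [[-1, 0.04, 0, -0.01, 0], [-1, 0.04, 0, -0.01, 0], [-1, 0.04, 0, -0.01, 0]]
  ],
  "squeeze": 50
}}

```text
time_s: 22.3
tcp_pos: [0.447, 0.0204, 0.3563]
eef_rot: [180.0, -0.0, -1.4]
contact_force: [0.5, -0.1, 5.6]
gripper_width: 0.0296
gripper_force: 49.8
```

Call:
{"name": "drive_tool", "arguments": {
  "increments": [
    [[-1, 0.05, 0, -0.1, 0], [-1, 0.15, 0, -0.3, 0], [-1, 0.3, 0, -0.6, 0], [-1, 0.3, 0, -0.9, 0], [-1, 0.3, 0, -0.9, 0]]
  ]
}}

```text
time_s: 22.92
tcp_pos: [0.4836, 0.0197, 0.4661]
eef_rot: [-180.0, -0.1, -1.5]
contact_force: [-0.2, 0.4, -3.2]
gripper_width: 0.029
gripper_force: 49.8
```

Run:
```python
from t import *
p=r.get_state()["tcp_pos"]; print(p); snap("side","g4s"); tilt("side","g4s",p)
```

```text
[0.48363004 0.01966463 0.46606934]
side right edge z 0.4351 0.4834 tilt 22.1 x at TCPz 0.5078 resid 0.0013
```

Call:
{"name": "drive_tool", "arguments": {
  "increments": [
    [[-1, 0.2, 0.3, -0.1, 0], [-1, 0.4, 0.69, -0.2, 0], [-1, 0.4, 0.69, -0.2, 0]]
  ]
}}

```text
time_s: 23.35
tcp_pos: [0.5293, -0.0666, 0.4861]
eef_rot: [179.9, 0.2, -1.6]
contact_force: [0.0, 0.3, -3.7]
gripper_width: 0.0295
gripper_force: 49.9
```

Call:
{"name": "drive_tool", "arguments": {
  "increments": [
    [[-1, 0.2, 0.3, 0, 0], [-1, 0.4, 0.69, 0, 0], [-1, 0.4, 0.69, 0, 0], [-1, 0.4, 0.69, 0, 0]]
  ]
}}

```text
time_s: 23.85
tcp_pos: [0.5742, -0.1478, 0.4866]
eef_rot: [-180.0, 0.1, -1.5]
contact_force: [0.1, -0.3, -2.6]
gripper_width: 0.0292
gripper_force: 49.9
```

Run:
```python
from t import *
st=r.get_state(); p=st["tcp_pos"]; print(p,st["eef_rot"]); 
c,a=snap("side","g5s"); d,b=snap("scene","g5c"); e,w=snap("wrist","g5w"); np.savez("g5w.npz",*e)
tilt("side","g5s",p)
ax=p+[.031,0,-.048]
for q,s in ((c,a),(d,b),(e,w)): print(proj(q,(.6205,-.148,.373)),proj(q,ax))
A=cv2.resize(a[70:160,290:390],(400,360),interpolation=3);B=cv2.resize(b[80:170,300:400],(400,360),interpolation=3)
C=cv2.resize(w[30:270,120:440],(320,240)); D=np.zeros((240,800,3),np.uint8); D[:,240:560]=C
cv2.imwrite("pics/z10.png",np.vstack([np.hstack([A,B]),D]))
```

```text
[ 0.57419376 -0.14779255  0.48661799] [-1.79977319e+02  1.48654669e-01 -1.45545864e+00]
side right edge z 0.4551 0.4991 tilt -38.6 x at TCPz 0.6164 resid 0.0062
[342.45103211 122.31650734] [337.18366555  89.4834822 ]
[360.12689306 132.47581883] [355.93843965 101.37112878]
[282.84544358 157.56613063] [283.18563277 194.17062736]
```

View pics/z10.png

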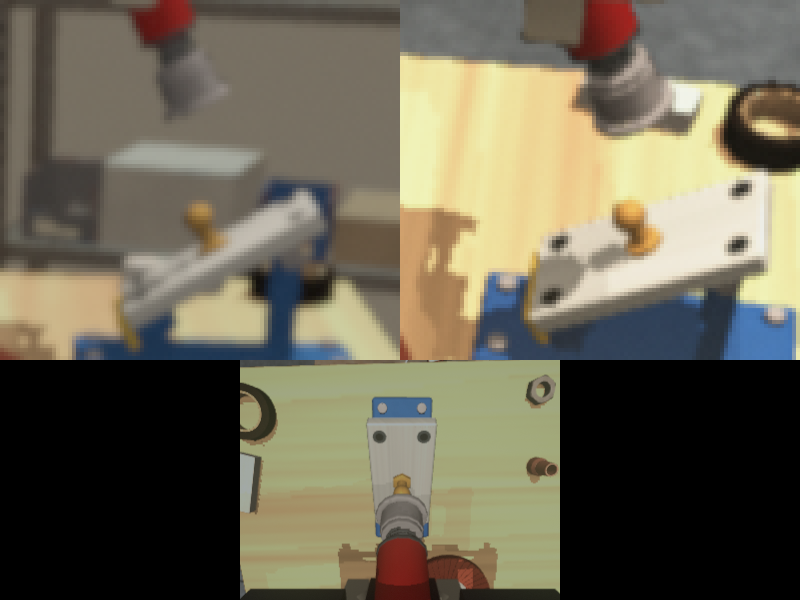

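Run:
```python
from t import *
p=np.array([.5742,-.1478,.4866]); y=-.148
def on(c,u,v):
    o,d=ray(c,u,v); return (o+d*(y-o[1])/d[1])
for n,f,x0,y0,off in (("side","g5s",290,70,0),("scene","g5c",300,80,400)):
    c=cam(n); im=cv2.imread(f"pics/{f}_raw.png"); rw=lambda u,v:((u-off+.5)/4-.5+x0,(v+.5)/4-.5+y0)
    if n=="side":
        L,Rr=on(c,*rw(166,117)),on(c,*rw(227,90)); print("mouth",(L+Rr)/2,np.linalg.norm(L-Rr),np.degrees(np.arctan2(Rr[2]-L[2],Rr[0]-L[0])))
        print("neck mid", on(c,*rw(177,39)), "barrel bottom corners",on(c,*rw(137,38)),on(c,*rw(195,12)))
    hv=cv2.cvtColor(im,cv2.COLOR_BGR2HSV); m=cv2.inRange(hv,(10,110,70),(24,255,255)); u,v=proj(c,(.615,y,.371)).astype(int)
    k=m[v-10:v+12,u-10:u+12]; print(n,u,v); print("\n".join("".join("#" if q else "." for q in rr) for rr in k))
```

```text
mouth [ 0.60907463 -0.148       0.42689646] 0.03288562631665886 25.201792748051016
neck mid [ 0.59727975 -0.148       0.4580446 ] barrel bottom corners [ 0.57738491 -0.148       0.45809352] [ 0.60532313 -0.148       0.47109768]
side 339 123
......................
......................
......................
......................
......................
......................
......................
......................
.........####.........
........######........
........######........
........######........
........######........
.........#####........
..........####........
...........####.......
...........#####......
............#####.....
............####......
............#.........
......................
......................
scene 356 133
......................
......................
......................
......................
......................
......................
......................
.........#####........
........#######.......
.......########.......
.......########.......
........#######.......
........#######.......
.........######.......
...........#######....
............#######...
............#######...
...........########...
...........#######....
...........######.....
............###.......
......................
```

Run:
```python
from t import *
h,e=two(cam("side"),(339.5,123.4),cam("scene"),(356.6,132.8)); print(h,e)
def on(c,u,v,y=-.148):
    o,d=ray(c,u,v); return (o+d*(y-o[1])/d[1])
print(on(cam("side"),339.5,123.4),on(cam("scene"),356.6,132.8))
w=[np.load("g5w.npz")[k] for k in ("arr_0","arr_1","arr_2")]; print(proj(w,h), proj(w,(.6091,-.148,.4269)))
```

```text
[ 0.61464974 -0.14680023  0.37036811] 0.00010950025399981167
[ 0.61458099 -0.148       0.37060767] [ 0.61453002 -0.148       0.37145009]
[281.63515394 163.91976194] [283.31339467 184.53036612]
```

Call:
{"name": "drive_tool", "arguments": {
  "increments": [
    [[-1, -0.01, -0.005, 0.12, 0], [-1, -0.01, -0.005, 0.25, 0], [-1, -0.01, -0.005, 0.381, 0], [-1, -0.01, -0.005, 0.381, 0], [-1, -0.01, -0.005, 0.381, 0]]
  ]
}}

```text
time_s: 24.62
tcp_pos: [0.5735, -0.1477, 0.4427]
eef_rot: [180.0, -0.0, -1.4]
contact_force: [-0.8, -0.3, -2.3]
gripper_width: 0.0292
gripper_force: 49.9
```

Call:
{"name": "drive_tool", "arguments": {
  "increments": [
    [[-1, 0.02, 0, 0.035, 0], [-1, 0.042, 0, 0.072, 0], [-1, 0.0625, 0, 0.108, 0], [-1, 0.0625, 0, 0.108, 0]]
  ]
}}

```text
time_s: 25.12
tcp_pos: [0.5805, -0.1477, 0.4286]
eef_rot: [-180.0, 0.1, -1.4]
contact_force: [-3.2, 1.1, -1.4]
gripper_width: 0.0294
gripper_force: 49.9
```

Run:
```python
from t import *
st=r.get_state(); print(st["tcp_pos"],st["contact_force"]); y=-.148
def on(c,u,v):
    o,d=ray(c,u,v); return (o+d*(y-o[1])/d[1])
for n in("side","scene"):
    c,im=snap(n,"g6"+n[:2]); hv=cv2.cvtColor(im,cv2.COLOR_BGR2HSV); m=cv2.inRange(hv,(10,110,70),(24,255,255)); rd=red(im); u,v=proj(c,(.612,y,.38)).astype(int)
    g=(hv[...,1]<60)
    k=slice(v-22,v+16),slice(u-20,u+16); print(n,u-20,v-22); print("\n".join("".join("#" if a else("r" if b else("." if q else " ")) for a,b,q in zip(*x)) for x in zip(m[k],rd[k],g[k])))
```

```text
[ 0.58046345 -0.14770661  0.42855041] [-3.16366293  1.09939736 -1.44659693]
side 318 96
............ rrrrrr ................
............ rrrrrr ................
............ rrrrrr ................
............ rrrrrrr ...............
...........  rrrrrrr ...............
........... rrrrrrrrr ..............
......     rrrrrrrrrr ..............
.....  rrrrrrrrrrrrrr ..............
...... rrrrrrrrrrrrrr ..............
.......rrrrrrrrrrrrrr ..............
....... rrrrrrrrrrrr ...............
........ rrrrrrrrr  ................
........ rrrrrrrr ..................
.........rrrrrr  ...................
......... rrr  .....................
..........   .......................
....................................
....................................
....................................
....................................
....................................
....................................
....................................
....................................
....................................
....................................
....................................
.............
[... 1113 characters left out ...]
           ..............         
             ...............        
            ..................      
             ...................  ..
             .......................
             .......................
              ......................
            # ......................
              ......................
              ......................
              ......................
          ..........................
       .....................  ......
    ....................... ## .....
 ........................ #### .....
 ....................   ###### .....
..................... ####### ......
..................... ###### .......
...................... ###  ........
```

Call:
{"name": "drive_tool", "arguments": {
  "increments": [
    [[-1, -0.01, 0, -0.01, 0], [-1, -0.03, 0, 0, 0], [-1, -0.035, 0, 0.01, 0], [-1, -0.035, 0, 0.01, 0]]
  ]
}}

```text
time_s: 25.72
tcp_pos: [0.577, -0.1477, 0.4287]
eef_rot: [180.0, -0.1, -1.4]
contact_force: [1.1, -0.7, -0.5]
gripper_width: 0.0292
gripper_force: 49.9
```

Call:
{"name": "drive_tool", "arguments": {
  "increments": [
    [[-1, 0.008, 0, 0.014, 0], [-1, 0.017, 0, 0.029, 0], [-1, 0.017, 0, 0.029, 0]]
  ]
}}

```text
time_s: 26.1
tcp_pos: [0.5791, -0.1476, 0.4245]
eef_rot: [-180.0, -0.0, -1.4]
contact_force: [0.9, 0.1, 0.4]
gripper_width: 0.0292
gripper_force: 49.9
```

Call:
{"name": "drive_tool", "arguments": {
  "increments": [
    [[-1, 0.008, 0, 0.014, 0], [-1, 0.017, 0, 0.029, 0], [-1, 0.017, 0, 0.029, 0]]
  ]
}}

```text
time_s: 26.48
tcp_pos: [0.5811, -0.1475, 0.4201]
eef_rot: [-180.0, 0.0, -1.4]
contact_force: [3.2, -0.1, -3.6]
gripper_width: 0.0291
gripper_force: 49.9
```

Call:
{"name": "drive_tool", "arguments": {
  "increments": [
    [[-1, 0.006, 0, 0.01, 0], [-1, 0.0125, 0, 0.0215, 0], [-1, 0.0125, 0, 0.0215, 0]]
  ]
}}

```text
time_s: 26.85
tcp_pos: [0.5822, -0.1477, 0.4181]
eef_rot: [-180.0, 0.0, -1.4]
contact_force: [3.0, -0.0, -4.0]
gripper_width: 0.0294
gripper_force: 49.9
```

Call:
{"name": "drive_tool", "arguments": {
  "increments": [
    [[-1, 0.006, 0, 0.01, 0], [-1, 0.0125, 0, 0.0215, 0], [-1, 0.019, 0, 0.0325, 0], [-1, 0.025, 0, 0.043, 0], [-1, 0.025, 0, 0.043, 0]]
  ],
  "squeeze": 55
}}

```text
time_s: 27.48
tcp_pos: [0.5843, -0.148, 0.415]
eef_rot: [180.0, -0.0, -1.4]
contact_force: [-4.1, 3.0, 6.5]
gripper_width: 0.0293
gripper_force: 54.9
```

Run:
```python
from h import *
st=r.get_state(); f=st["contact_force"]+[0,0,2.5]; d=np.array([.5,0,-.866]); print(st["tcp_pos"],f,"along",-f@d,"perp",f@[.866,0,.5])
```

```text
[ 0.58429644 -0.14801585  0.41500407] [-4.08683365  3.04974576  9.03038795] along 9.863732785624808 perp 0.9759960326888675
```

Call:
{"name": "drive_tool", "arguments": {
  "increments": [
    [[-1, 0.007, 0, 0.012, 0], [-1, 0.014, 0, 0.024, 0], [-1, 0.021, 0, 0.036, 0], [-1, 0.029, 0, 0.05, 0], [-1, 0.029, 0, 0.05, 0]]
  ]
}}

```text
time_s: 28.1
tcp_pos: [0.5872, -0.1481, 0.4095]
eef_rot: [180.0, 0.0, -1.4]
contact_force: [-8.1, 4.0, 10.3]
gripper_width: 0.0296
gripper_force: 54.9
```

Call:
{"name": "drive_tool", "arguments": {
  "increments": [
    [[-1, 0, 0, 0, 0], [-1, 0, 0, 0, 0]]
  ]
}}

```text
time_s: 28.35
tcp_pos: [0.5871, -0.1481, 0.4097]
eef_rot: [180.0, 0.0, -1.4]
contact_force: [-7.5, 4.6, 9.4]
gripper_width: 0.0293
gripper_force: 54.9
```

```bash
cat > chk.py <<'E'
from t import *
st=r.get_state(); f=st["contact_force"]+[0,0,2.5]; d=np.array([.5,0,-.866]); p=st["tcp_pos"]; print(p,f,"along",-f@d,"perp",f@[.866,0,.5])
g=p+[0,0,.008]; h=np.array([.6146,-.147,.3706]); v=g-h; print("len",np.linalg.norm(v),"ang",np.degrees(np.arctan2(-v[0],v[2])))
E
python3 chk.py
```

```text
[ 0.58710189 -0.1481045   0.40970027] [-7.51997513  4.5717542  11.87810323] along 14.046424956136812 perp -0.5732468460817355
len 0.05455090986602409 ang 30.277262016993912
```

Call:
{"name": "drive_tool", "arguments": {
  "increments": [
    [[-1, 0.003, -0.004, 0.005, 0], [-1, 0.006, -0.008, 0.01, 0], [-1, 0.006, -0.008, 0.01, 0], [-1, 0.006, -0.008, 0.01, 0]]
  ]
}}

```text
time_s: 28.85
tcp_pos: [0.5876, -0.1479, 0.4087]
eef_rot: [179.9, 0.0, -1.4]
contact_force: [-8.2, 2.4, 10.7]
gripper_width: 0.0292
gripper_force: 54.9
```

```bash
python3 chk.py
python3 - <<'E'
from t import *
y=-.148
for n in("side","scene"):
    c,im=snap(n,"g7"+n[:2]); hv=cv2.cvtColor(im,cv2.COLOR_BGR2HSV); rd=red(im); g=(hv[...,1]<60)&(hv[...,2]>100); bl=cv2.inRange(hv,(100,110,40),(130,255,255)); ye=cv2.inRange(hv,(20,150,100),(32,255,255))
    u,v=proj(c,(.612,y,.37)).astype(int)
    k=slice(v-26,v+26),slice(u-32,u+42); print(n,u-32,v-26); print("\n".join("".join("r" if b else("b" if e else ("y" if f and n=="side" else ("." if q else " "))) for b,e,f,q in zip(*x)) for x in zip(rd[k],bl[k],ye[k],g[k])))
E
```

```text
[ 0.58759441 -0.14785194  0.40874382] [-8.18447959  2.44134482 13.19775787] along 15.521498112654701 perp -0.48888038787282273
len 0.053472239013426064 ang 30.33823311121231
side 306 97
............. rr  ..........  ............................................
.............. r  .........    ...........................................
..............    .........  r  ..........................................
...............   .........  rr ..........................................
...............  .......... rrr  .........................................
................ .......... rrrr .........................................
........................... rrrr  ........................................
........................... rrrrr ........................................
........................... rrrrr ........................................
........................... rrrrr ........................................
........................... rrrrr ........................................
........................... rrrrrr........................................
   ...........
[... 6199 characters left out ...]
.............            
  ...  b    ................................................        .     
b  ..  b   ..........................................              ..     
b      b   ...   .................................. .               .     
bb    b    ..    .............................  .....              ..     
bbbbbbb    .    ..........................      bb  .        .     ..     
bbbbbbb   ...  .......................        bbbbbbb        .........    
bbbbbbb   ........................         bbbbbbbbbb       bbb     ......
bbbbbbb   ....................         bbbbbbbbbbbbbb       bbbbbbbb......
bbbbbbb   .................        bbbbbbbbbbbbbbbbb        bbbbbbbb......
```

Call:
{"name": "drive_tool", "arguments": {
  "increments": [
    [[-1, 0, 0, 0, 0], [-1, 0, 0, 0, 0], [-1, 0, 0, 0, 0]]
  ]
}}

```text
time_s: 29.32
tcp_pos: [0.5876, -0.1479, 0.4087]
eef_rot: [179.9, 0.0, -1.4]
contact_force: [-8.3, 1.6, 9.4]
gripper_width: 0.0294
gripper_force: 54.9
```

```bash
python3 chk.py; python3 -c "
from plant import job
print(job.close_job())"
```

```text
[ 0.58759191 -0.1478903   0.40874134] [-8.34206738  1.5647631  11.86213706] along 14.443644388438564 perp -1.2931618235294842
len 0.053471978770717285 ang 30.34188768198589
the job is handed in; nothing more can be done
None
```

The job is handed in at about 29 s, and the hand-in call returned no verdict: the plate leans on the rest against the lip, the gun seems snapped onto the nipple, and I am still holding it pushed in by an estimated 9–10 mm of its 14 mm travel, though the hand did brush something at about 21 N (limit 40 N), probably the screen, while I was tilting the gun.

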